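# Turn the chisel round in the tool rack

### The job

The chisel has been put back in the bench rack the wrong way round: its handle is under the clear cover and its bare cutting edge sticks out at you. Draw it out, lay it flat on the bench and let go to change your grip, then put it back in its own slot edge first, pushed fully home, so that the edge is under the cover and the handle lies in the front rest towards you. Do not drop or fling it, and leave the two screwdrivers in the rack as they are.

Things in the scene. Friction and masses are not known exactly. Their poses are not given: they have to be found in the camera images.
- rack: Wooden tool rack screwed to the bench, somewhere in its middle and turned a little: 222 mm deep (x), 250 wide (y), 74 high at the back. Origin under its middle at bench height; x points level to its back, away from the user, y left, z up. Three alike slots run along x at y = -80, 0, +80 mm, each 40 mm wide, bed 30 mm above the bench. Chisel and two screwdrivers lie in them in any order; none is empty.
- rack_mouth (a point): Where the middle slot goes under the cover (rack x = 0), at bed height; axes as the rack's. From here to the back each slot is 40 mm wide between solid wood and roofed by a clear sheet, underside 38 mm above the bed, top 44 mm above the bed. The bed itself begins 12 mm nearer the user.
- rack_gap (a point): Middle of the open gap in front of the middle slot's bed, at bed height (rack x = -41 mm); axes as the rack's. The gap, open from above, runs from rack x = -70 to -12 mm; in it there is only the base board, top 10 mm above the bench, so fingers can reach down beside a tool. At rack x = -85 to -70 mm stands the front rest that carries the handles: top at bed height, notches 40 mm wide, lips 6 mm high.
- rack_stop (a point): Cork strip that stops the tools at the back end of the middle slot (rack x = 115 mm), at bed height; axes as the rack's. On the user's side of the rack the bench is clear, room to lay a tool down.
- chisel_mid (a point): Centre of the chisel: 220 mm long, about 0.13 kg. x runs along it to the cutting edge, z up. Rounded wooden handle from x = -110 to 5 mm, up to 30 mm thick; flat blade from x = 10 to 110 mm, 18 mm wide, 4 mm thick, on this axis. Mass centre at x = -42 mm. It lies 3 degrees edge down: this point 11 mm up on the bench, 41 mm in the rack. At first its handle is all but wholly under the cover, its blade outside.
- chisel_edge (a point): The chisel's cutting edge: the middle of the end of its blade, 110 mm from the chisel's centre. Axes as the chisel's.
- chisel_butt (a point): The butt of the chisel's handle: its other end, 110 mm from the chisel's centre. Axes as the chisel's.
- long_mid (a point): Centre of the longer screwdriver in the rack: 214 mm long, handle 28 mm thick and 105 mm long lying towards the user, shaft under the cover. x points to its tip. To be left as it is.
- short_mid (a point): Centre of the shorter screwdriver in the rack: 177 mm long, handle 25 mm thick and 90 mm long lying towards the user, shaft under the cover. x points to its tip. To be left as it is.
Mind the look-alikes: they are no part of the job. What is shaped like the part that bears chisel_mid but yellow is not meant.

How it is judged:
On the way, in this order (a step that is already met when the one before it is completed fails the run):
1. the chisel is out of the rack, lying flat on the bench, let go and at rest (height (world z) of each of chisel_edge, chisel_butt below 0.024 m and contact force between the fingers and chisel below 0.1 N and linear speed of chisel below 0.02 m/s and angular speed of chisel below 0.2 rad/s), for 0.2 s.
2. the chisel is back in its slot, edge under the cover and pushed home, handle in the front rest (x of chisel_edge in the frame of rack between 0.1 and 0.12 m and z of chisel_edge in the frame of rack between 0.03 and 0.066 m and y of chisel_edge in the frame of rack between -0.11 and 0.11 m and z of chisel_butt in the frame of rack between 0.036 and 0.056 m and angle between the x axis of chisel_mid and the x axis of rack, either way round below 0.15 rad), for 0.1 s.
At the end, for the whole second after the job is handed in: The chisel lies at rest and let go in its slot of the rack, cutting edge under the cover within 15 mm of the cork strip, handle towards the user and lying in the front rest (within about 8 mm of its resting height), in line with the slot within 0.15 rad (all of step 2 and contact force between the fingers and chisel below 0.1 N and linear speed of chisel below 0.02 m/s and angular speed of chisel below 0.2 rad/s); the robot touches nothing.
It fails at once if a screwdriver in the rack is shifted by more than 15 mm (distance of any of long_mid, short_mid from where it was at the start of the episode above 0.015 m).
It fails at once if the chisel is dropped (by more than about 3 cm) or flung: faster than 0.8 m/s while not held (contact force between the fingers and chisel below 0.05 N and linear speed of chisel above 0.8 m/s).
It also fails if it takes over 56 s, if anything falls off the work surface, if the arm or the gripper's body presses on something with over 40 N, if the wrist force passes 120 N, or if a joint passes its speed limit or range.

### The arm

A 6-joint arm with a two-finger parallel gripper is mounted at the origin on a cart in front of the work surface, level with it; the furniture and walls round the work are solid. World frame = base frame: x ahead of the robot, y to its left, z up, the work surface at z = 0. Lengths are in m, angles in rad, forces in N, time in s.
With the tool pointing down it reaches from about 0.3 to 0.775 m from the base axis. Payload 14.6 kg.
Tool frame: the origin (TCP) lies midway between the tips of the shut fingers; the grasp point (between the pads) lies 19 mm behind it (ctrl.pinch_z is the distance from the TCP to the grasp point, in m); z points along the fingers, y is the line along which they close (so a half turn about z gives the same grasp; the last joint's range is limited). The gripper opens to 94 mm and grips with 3 to 60 N. Pads are 16 mm wide; open, the fingers measure 119 mm over their backs; the gripper's body (75 mm by 177 mm) begins 78 mm behind the grasp point.
Start: joints at [1.212, 0.3, 1.521, -0, 1.321, -0.067], TCP at [0.158, 0.527, 0.205] pointing down, gripper open.
Joint ranges: [-3.03, 3.03], [-0.79, 2.21], [0.23, 2.52], [-1.04, 4.18], [0, 3.07], [-2.55, 2.55]. Speed limits (rad/s): [2.22, 2.22, 2.57, 3.14, 3.14, 3.14].

### API

Orientations are given as [roll, pitch, yaw] about the fixed x, y, z axes, in that order (R = Rz(yaw) Ry(pitch) Rx(roll)).
In Python, from station import ctrl gives the robot as it stands.
- The arm moves only by the tool jog_arm, never from a script. Its argument "motion" is a list of rows, each a list of 7 numbers: the shift along the tool's x, y, z in m, then the turn, a rotation vector about the tool's x, y, z in rad, then the opening, from -1 (shut) to 1 (fully open). In form: [[tx, ty, tz, rx, ry, rz, gripper], ...]. A call has 1 to 5 rows; each row shifts and turns the commanded pose from where the row before left it, along the tool's axes as they then stand; what a row does not reach is not made up. A row lasts 1/10 s, in which the tool goes at most 50 mm and 8.59 degrees, less where a joint would pass 70% of its speed; a pose out of reach is approached as far as the arm can. A call is refused whole if a number of a shift passes 0.05 or a number of a turn 0.15, either way. A call with a gripper value outside its range is refused whole. The fingers move at their own pace and stop on an object; "squeeze" is the grip in N (left out, the last holds). Time passes only in rows, so rows that do not move let the fingers close. It gives the time, the measured TCP pose, the force, the opening and the grip force at its end, in the units of the state.
- ctrl.get_obs(): the state, without advancing time (a new reading comes with each control period).
- ctrl.camera(name): name is "side" or "top" or "wrist"; returns the picture (480x640x3 uint8, red, green, blue); there is no depth.
- ctrl.camera_model(name): a dict with "intrinsics" (3x3 intrinsics, pixels), "rvec" (rotation vector, rad) and "tvec" (3), from world to camera coordinates, as OpenCV has them. Camera axes: x right, y down, z forward; pixel columns grow to the right and rows downward; lengths in m; the calibration is good to about 2 mm. The wrist camera is an equidistant fisheye: a pixel r from the principal point sees the ray r / f radians off the axis. A picture is of the moment at which its call begins: read the wrist's pose just before it. camera_model takes no time and is no camera call; for the wrist camera it gives the pose at the moment of the call.
- ctrl.hand_in(): hands the job in; it is judged then, once.
The state is a dict: "time_s": time; "qpos": joint angles; "joint_vel": joint speeds; "tau": joint torques, N m; "ee_pos": TCP position; "eef_rot": TCP orientation; "force": force on the tool from outside, world axes, zero at the start; "moment": the same for the moment, N m; "grip_width": finger opening in m; "grip_force": force on a finger pad.
Only numpy, scipy, OpenCV 4.12 (cv2) and the standard library are available. Lean on these libraries where they do the work, as an engineer would, in place of code of your own. Each camera call takes 0.05 s, during which the arm holds its last target. There are 200 camera calls.

## Working session

There is one attempt and no reset: what is moved stays moved. The work goes in short steps, Python scripts to look and compute and a tool call to move; the robot and the scene stay as the last step left them, time stands still between calls to the robot, and variables do not carry over. Pictures are saved under pics/ and viewed, at most 10 in all, crops included, and the job is handed in when it is done.

Besides the shell and the picture viewer there is one more tool, called after "Emit:" as a command line: name --pt "numbers of a row" for each row, then --argument value for the rest. jog_arm: Moves the arm, as the interface text tells. Its arguments: {"type":"object","properties":{"motion":{"type":"array"},"squeeze":{"type":"number"}},"required":["motion"]}

```bash
mkdir -p pics; ls
cat > h.py <<'E'
import numpy as np, cv2
from scipy.spatial.transform import Rotation as R
from station import ctrl
def model(n):
    m=ctrl.camera_model(n); return np.array(m["intrinsics"]),cv2.Rodrigues(np.array(m["rvec"],float))[0],np.array(m["tvec"],float).ravel()
def ray(n,uv,M=None):
    K,Rm,t=M or model(n); uv=np.atleast_2d(np.array(uv,float))
    x=(uv[:,0]-K[0,2])/K[0,0]; y=(uv[:,1]-K[1,2])/K[1,1]
    if n=="wrist":
        r=np.hypot(x,y)+1e-12; d=np.c_[x/r*np.sin(r),y/r*np.sin(r),np.cos(r)]
    else: d=np.c_[x,y,np.ones_like(x)]
    return -Rm.T@t, d@Rm
def plane(n,uv,z,M=None):
    c,d=ray(n,uv,M); return c+d*((z-c[2])/d[:,2])[:,None]
def proj(n,P,M=None):
    K,Rm,t=M or model(n); p=np.atleast_2d(P)@Rm.T+t
    if n=="wrist":
        rr=np.hypot(p[:,0],p[:,1]); th=np.arctan2(rr,p[:,2]); q=p[:,:2]/(rr[:,None]+1e-12)*th[:,None]
    else: q=p[:,:2]/p[:,2:]
    return q@K[:2,:2].T+K[:2,2]
def snap(n,f):
    im=ctrl.camera(n); cv2.imwrite("pics/"+f,im[:,:,::-1]); return im
E
python3 - <<'E'
from h import *
for n in("top","side"):
    snap(n,n+"1.png"); c,d=ray(n,[[320,240]]); print(n,c.round(3),d.round(3),model(n)[0].round(0).tolist())
print(ctrl.get_obs())
E
```

```text
pics
top [ 0.4   -0.027  1.318] [[ 0.15  -0.032 -0.988]] [[534.0, 0.0, 311.0], [0.0, 534.0, 238.0], [0.0, 0.0, 1.0]]
side [0.315 0.589 0.646] [[ 0.318 -0.688 -0.652]] [[448.0, 0.0, 324.0], [0.0, 448.0, 243.0], [0.0, 0.0, 1.0]]
{'time_s': 0.1, 'qpos': array([ 1.21238458e+00,  3.00402519e-01,  1.52153239e+00, -1.49882596e-05,
        1.32069040e+00, -6.66299605e-02]), 'joint_vel': array([-0.00134815, -0.00272261, -0.00209887,  0.00049952,  0.00019907,
       -0.00076282]), 'tau': array([ 3.28692076e-04, -5.32642436e+01, -3.53285801e+01,  7.08524091e-02,
        2.36697088e-02, -5.27292684e-05]), 'ee_pos': array([0.15815078, 0.52652181, 0.20494454]), 'eef_rot': array([-3.14056132e+00, -5.42689892e-05,  2.84981456e+00]), 'force': array([-0.9988621 , -0.27072509, -0.99638841]), 'moment': array([-0.00554456,  0.06419596,  0.00842096]), 'grip_force': 0.0, 'grip_width': 0.09396025340199327}
```

View pics/top1.png

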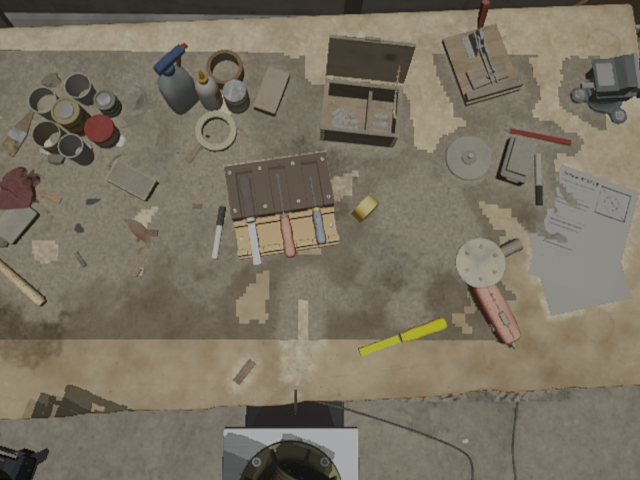

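View pics/side1.png

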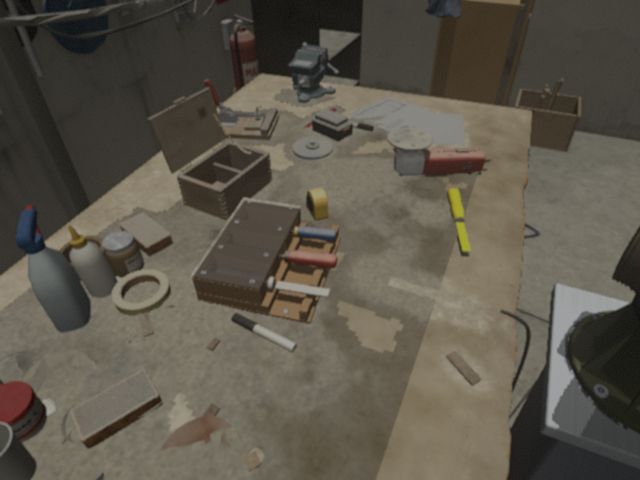

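The chisel is in the leftmost slot: its pale blade sticks out at top-view pixel (253,240), side-view (300,289). There are two look-alikes. One is yellow and lies loose on the bench at (400,340). The other is a dark-handled knife left of the rack at (218,232). Next I'll confirm with an enlarged crop.

Run:
```python
from h import *
im=cv2.imread("pics/top1.png")[145:270,205:350]
cv2.imwrite("pics/crop1.png",cv2.resize(im,None,fx=4.8,fy=4.8,interpolation=cv2.INTER_CUBIC)[:600]*1)
print(ctrl.camera_model("top"))
```

```text
{'intrinsics': array([[534.24206185,   0.        , 310.73532784],
       [  0.        , 534.24206185, 238.05843181],
       [  0.        ,   0.        ,   1.        ]]), 'rvec': array([ 2.15161085, -2.14488771,  0.18190476]), 'tvec': array([-0.04789102,  0.59730464,  1.24026749])}
```

View pics/crop1.png

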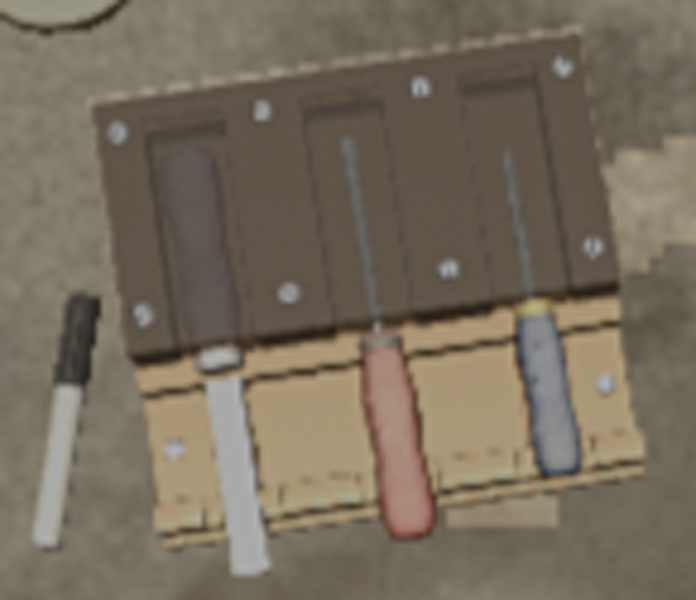

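The crop confirms it. The left slot holds the pale blade (crop 225–250, 380–575), with a ferrule at (220,357) and the handle under the clear sheet. The red and blue tools, in the middle and right slots, are the screwdrivers. I'll now fit the rack from the cover-top corners and cast the chisel blade ray.

Run:
```python
from h import *
f=lambda p: np.array(p,float)/4.8+[205,145]
c=plane("top",f([[93,104],[580,30],[618,288],[132,357]]),0.074)
print("cover corners",c.round(4).tolist())
for i in range(4): print(np.linalg.norm(c[i]-c[(i+1)%4]).round(4))
fr=c[2:].mean(0)[:2]; ys=[np.arctan2(*( (c[a]-c[b])[:2][::-1])) for a,b in((0,1),(3,2))]
print("yaw",[y-np.pi/2 for y in ys],[np.arctan2(*((c[a]-c[b])[:2][::-1])) for a,b in((0,3),(1,2))])
b=plane("top",f([[208,378],[242,374],[232,575],[270,568],[240,572-1]]),0.038)
print("blade",b.round(4).tolist())
# red blob etc. in rack frame
yaw=np.mean(ys)-np.pi/2; ex=np.array([np.cos(yaw),np.sin(yaw)]); ey=np.array([-ex[1],ex[0]])
print("mouth",fr,yaw)
for n,p,z in(("edge",[251,572],.036),("blade root",[225,376],.041),("red butt",[410,535],.044),("blue butt",[560,470],.043),("front L",[165,548],.01),("front R",[645,470],.01)):
    q=plane("top",f([p]),z)[0][:2]-fr; print(n,(q@ex).round(4),(q@ey).round(4))
# side camera check of edge/triangulation
e=plane("side",[[328,293]],0.036)[0][:2]; print("side edge",e, ((e-fr)@ex),((e-fr)@ey))
```

```text
cover corners [[0.7657, 0.162, 0.074], [0.8058, -0.0817, 0.074], [0.673, -0.1002, 0.074], [0.6371, 0.1394, 0.074]]
0.247
0.134
0.2424
0.1306
yaw [np.float64(0.16307292336832524), np.float64(0.14904416210710925)] [np.float64(0.17389559435878557), np.float64(0.13880801785309566)]
blade [[0.6333, 0.1056, 0.038], [0.6354, 0.0884, 0.038], [0.5332, 0.0916, 0.038], [0.5368, 0.0727, 0.038], [0.5352, 0.0876, 0.038]]
mouth [0.65505419 0.01958581] 0.15605854273771724
edge -0.1089 0.0806
blade root -0.009 0.0795
red butt -0.1035 -0.0009
blue butt -0.0823 -0.0802
front L -0.087 0.1241
front R -0.0844 -0.1255
side edge [0.53794945 0.07575602] -0.10695133026889303 0.07368871229894787
```

Measurements check out. The cover is about 245 mm wide, the slot y is 0.080 and the edge is at rack x = -0.109, so the chisel's centre is near rack x = 0. Now I'll fly to above the gap and turn.

Emit:
jog_arm --pt "-0.0423 -0.0222 0 0 0 0 0.1" --pt "-0.0423 -0.0222 0 0 0 0 0.1" --pt "-0.0423 -0.0222 0 0 0 0 0.1" --pt "-0.0423 -0.0222 0 0 0 0 0.1" --pt "-0.0423 -0.0222 0 0 0 0 0.1"

```text
time_s: 0.6
ee_pos: [0.3298, 0.358, 0.2053]
eef_rot: [-3.141, -0.0, 2.85]
force: [0.5, -0.0, 0.2]
grip_width: 0.0576
grip_force: 0.0
```

Emit:
jog_arm --pt "-0.0423 -0.0222 0 0 0 0 0.1" --pt "-0.0423 -0.0222 0 0 0 0 0.1" --pt "-0.0423 -0.0222 0 0 0 0 0.1" --pt "-0.0423 -0.0222 0 0 0 0 0.1" --pt "-0.0423 -0.0222 0 0 0 0 0.1"

```text
time_s: 1.1
ee_pos: [0.5005, 0.1907, 0.2053]
eef_rot: [-3.141, -0.0, 2.85]
force: [0.9, 1.0, -0.1]
grip_width: 0.0519
grip_force: 0.0
```

Emit:
jog_arm --pt "-0.0423 -0.0222 0 0 0 0 0.1" --pt "-0.0423 -0.0222 0 0 0 0 0.1" --pt "-0.0423 -0.0222 0 0 0 0 0.1" --pt "0 0 0 0 0 0.1497 0.1" --pt "0 0 0 0 0 0.1497 0.1"

```text
time_s: 1.6
ee_pos: [0.6022, 0.0909, 0.2044]
eef_rot: [-3.141, -0.001, 2.543]
force: [0.3, 0.4, -0.3]
grip_width: 0.0516
grip_force: 0.0
```

Emit:
jog_arm --pt "0 0 0 0 0 0.1497 0.1" --pt "0 0 0 0 0 0.1497 0.1" --pt "0 0 0 0 0 0.1497 0.1" --pt "0 0 0 0 0 0.1497 0.1" --pt "0 0 0 0 0 0.1497 0.1"

```text
time_s: 2.1
ee_pos: [0.6017, 0.0921, 0.205]
eef_rot: [-3.141, -0.0, 1.796]
force: [-0.0, -0.2, -0.3]
grip_width: 0.0517
grip_force: 0.0
```

Emit:
jog_arm --pt "0 0 0 0 0 0.1497 0.1" --pt "0 0 0 0 0 0.1497 0.1" --pt "0 0 0 0 0 0.1497 0.1" --pt "0 0 0 0 0 0.1497 0.1" --pt "0 0 0 0 0 0.1497 0.1"

```text
time_s: 2.6
ee_pos: [0.6017, 0.0921, 0.205]
eef_rot: [-3.141, 0.0, 1.047]
force: [0.5, 0.2, 0.6]
grip_width: 0.052
grip_force: 0.0
```

Emit:
jog_arm --pt "0 0 0 0 0 0.1497 0.1" --pt "0 0 0 0 0 0.1497 0.1" --pt "0 0 0 0 0 0.1497 0.1" --pt "0 0 0 0 0 0.1497 0.1" --pt "0 0 0 0 0 0.1497 0.1"

```text
time_s: 3.1
ee_pos: [0.6017, 0.0921, 0.205]
eef_rot: [-3.141, 0.001, 0.299]
force: [0.0, -0.8, 0.7]
grip_width: 0.052
grip_force: 0.0
```

Emit:
jog_arm --pt "0 0 0 0 0 0.1497 0.1" --pt "0 0 0.03 0 0 0 0.1" --pt "0 0 0.03 0 0 0 0.1" --pt "0 0 0 0 0 0 0.1"

```text
time_s: 3.5
ee_pos: [0.5999, 0.092, 0.1414]
eef_rot: [-3.141, 0.007, 0.155]
force: [-0.8, -0.1, -0.1]
grip_width: 0.0518
grip_force: 0.0
```

Run:
```python
from h import *
o=ctrl.get_obs(); print(o["qpos"].round(3),o["ee_pos"].round(4),o["eef_rot"].round(4))
M=model("wrist"); snap("wrist","w1.png")
ex=np.array([.9878,.1554]);ey=np.array([-.1554,.9878]);m=np.array([.655,.0196])
for x in(-.109,-.041,-.01):
    p=m+ex*x+ey*.08; print(x,p.round(4),proj("wrist",[[*p,.039]],M).round(0))
```

```text
[0.092 0.485 1.417 0.    1.246 1.507] [0.5999 0.092  0.1414] [-3.1411  0.0071  0.1552]
-0.109 [0.5349 0.0817] [[323. 320.]]
-0.041 [0.6021 0.0923] [[323. 241.]]
-0.01 [0.6327 0.0971] [[323. 201.]]
```

View pics/w1.png

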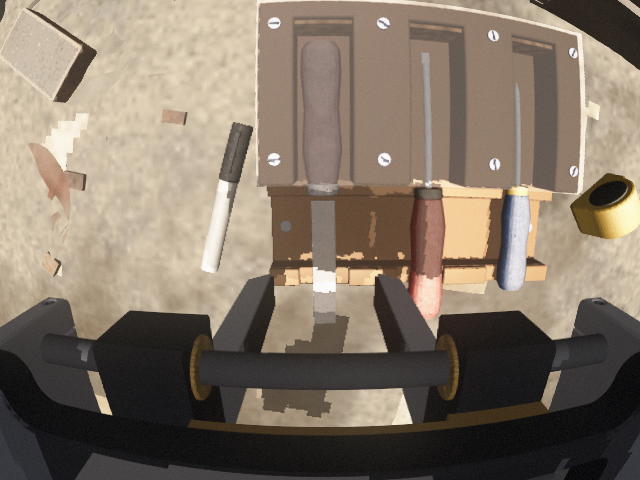

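The wrist view agrees with the model: the edge is at (323,322) and was predicted at (323,320). The blade is midway between the fingers, and the fingers clear the red handle at (428,250). Now I'll descend to the blade and grip it.

Emit:
jog_arm --pt "0 0 0.035 0 0 0 0.1" --pt "0 0 0.035 0 0 0 0.1" --pt "0 0 0.03 0 0 0 0.1" --pt "0 0 0.018 0 0 0 0.1" --pt "0 0 0 0 0 0 0.1" --squeeze 40

```text
time_s: 4.05
ee_pos: [0.6015, 0.0921, 0.0267]
eef_rot: [-3.141, 0.002, 0.155]
force: [0.6, 0.8, 0.3]
grip_width: 0.0515
grip_force: 0.0
```

Emit:
jog_arm --pt "0 0 0 0 0 0 -0.7" --pt "0 0 0 0 0 0 -1" --pt "0 0 0 0 0 0 -1" --pt "0 0 0 0 0 0 -1" --pt "0 0 0 0 0 0 -1" --squeeze 40

```text
time_s: 4.55
ee_pos: [0.602, 0.0922, 0.0279]
eef_rot: [-3.142, -0.001, 0.155]
force: [0.6, 0.6, 0.2]
grip_width: 0.0171
grip_force: 40.0
```

Emit:
jog_arm --pt "-0.005 0 -0.002 0 0 0 -1" --pt "-0.02 0 0 0 0 0 -1" --pt "-0.025 0 0 0 0 0 -1" --pt "-0.025 0 0 0 0 0 -1" --pt "-0.025 0 0 0 0 0 -1"

```text
time_s: 5.05
ee_pos: [0.5017, 0.0765, 0.0295]
eef_rot: [3.142, 0.0, 0.155]
force: [0.8, 0.1, -1.6]
grip_width: 0.0175
grip_force: 39.9
```

Emit:
jog_arm --pt "-0.025 0 0 0 0 0 -1" --pt "-0.01 0 -0.008 0 0 0 -1" --pt "-0.01 0 -0.02 0 0 0 -1" --pt "-0.02 0 -0.01 0 0 0 -1" --pt "0 0 0 0 0 0 -1"

```text
time_s: 5.55
ee_pos: [0.4377, 0.0665, 0.0685]
eef_rot: [3.141, -0.001, 0.155]
force: [0.9, 0.1, -1.4]
grip_width: 0.0173
grip_force: 39.9
```

Run:
```python
from h import *
snap("side","s2.png"); im=cv2.imread("pics/s2.png")[130:430,180:580]
cv2.imwrite("pics/s2c.png",cv2.resize(im,None,fx=2,fy=2))
o=ctrl.get_obs();print(o["ee_pos"].round(4),o["grip_width"],o["grip_force"],o["force"].round(1),o["qpos"].round(2))
```

```text
[0.4385 0.0666 0.0679] 0.016955242617726348 39.94608521461487 [-1.  -0.7 -1. ] [ 0.07  0.24  1.95 -0.    0.95  1.48]
```

View pics/s2c.png

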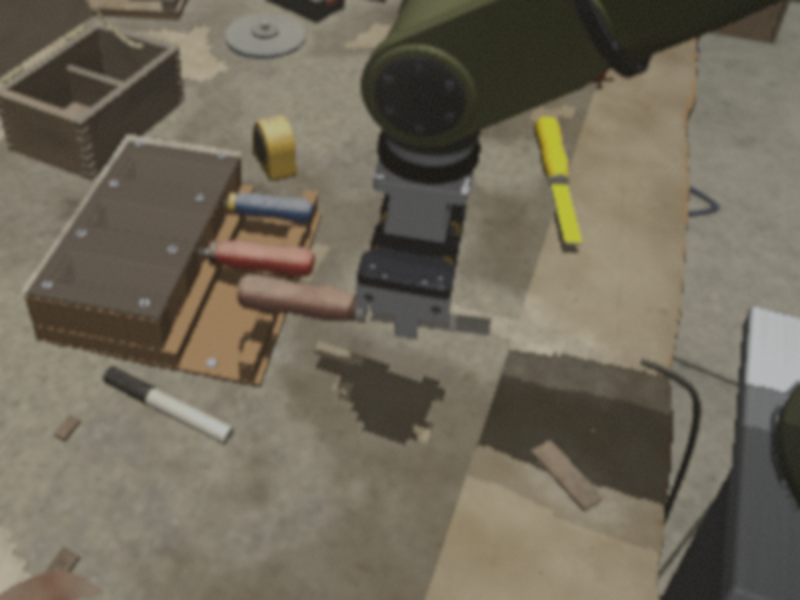

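The chisel is held level, with its butt still over the front rest. I'll back off further, lower it and release.

Emit:
jog_arm --pt "-0.03 0 0 0 0 0 -1" --pt "-0.03 0 0 0 0 0 -1" --pt "-0.015 0 0 0 0 0 -1" --pt "0 0 0.02 0 0 0 -1" --pt "0 0 0.02 0 0 0 -1"

```text
time_s: 6.1
ee_pos: [0.3652, 0.0551, 0.027]
eef_rot: [3.141, -0.001, 0.155]
force: [0.6, 0.5, -1.7]
grip_width: 0.0168
grip_force: 39.9
```

Emit:
jog_arm --pt "0 0 0.014 0 0 0 -1" --pt "0 0 0.007 0 0 0 -1" --pt "0 0 0.003 0 0 0 -1" --pt "0 0 0 0 0 0 -1"

```text
time_s: 6.5
ee_pos: [0.3649, 0.0551, 0.0033]
eef_rot: [-3.142, 0.0, 0.155]
force: [0.2, 0.3, -1.3]
grip_width: 0.0168
grip_force: 39.9
```

Emit:
jog_arm --pt "0 0 0 0 0 0 -0.4" --pt "0 0 0 0 0 0 0.1" --pt "0 0 0 0 0 0 0.1" --pt "0 0 0 0 0 0 0.1" --pt "0 0 0 0 0 0 0.1"

```text
time_s: 7.0
ee_pos: [0.3649, 0.0551, 0.0036]
eef_rot: [3.142, -0.0, 0.155]
force: [-0.1, -0.6, 0.1]
grip_width: 0.0506
grip_force: 0.0
```

Emit:
jog_arm --pt "0 0 -0.04 0 0 0 0.1" --pt "0 0 -0.05 0 0 0 0.1" --pt "0 0 -0.03 0 0 0 0.1" --pt "0 0 0 0 0 0 0.1"

```text
time_s: 7.4
ee_pos: [0.3666, 0.0552, 0.127]
eef_rot: [3.141, -0.007, 0.155]
force: [-0.8, 0.1, 0.1]
grip_width: 0.0517
grip_force: 0.0
```

Run:
```python
from h import *
o=ctrl.get_obs();print(o["ee_pos"].round(4),o["eef_rot"].round(3),o["grip_width"])
np.save("M.npy",np.array([0])); M=model("wrist"); snap("wrist","w2.png")
import pickle; pickle.dump(M,open("M.pkl","wb"))
ex=np.array([.9878,.1554]);g=np.array([.3649,.0551])
for d in(-.068,-.0,.037,.084,.152): 
    p=g+ex*d; print(d,p.round(4),proj("wrist",[[*p,.012]],M).round(0))
```

```text
[0.3666 0.0552 0.127 ] [ 3.141 -0.007  0.155] 0.05172284838824327
-0.068 [0.2977 0.0445] [[322. 319.]]
-0.0 [0.3649 0.0551] [[322. 244.]]
0.037 [0.4014 0.0608] [[322. 199.]]
0.084 [0.4479 0.0682] [[322. 140.]]
0.152 [0.515  0.0787] [[322.  57.]]
```

View pics/w2.png

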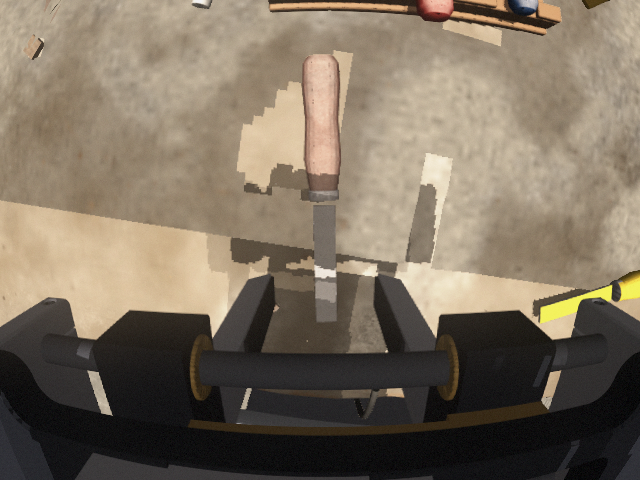

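The chisel lies flat on the bench, straight below: edge at (326,321), butt at (321,55), as predicted. I'll regrip the handle at its mass centre (row 140), 84 mm along tool x.

Emit:
jog_arm --pt "0.042 0 0 0 0 0 0.2" --pt "0.042 0 0 0 0 0 0.2" --pt "0 0 0.04 0 0 0 0.2" --pt "0 0 0.04 0 0 0 0.2" --pt "0 0 0.03 0 0 0 0.2"

```text
time_s: 7.95
ee_pos: [0.4459, 0.0679, 0.0096]
eef_rot: [-3.141, 0.004, 0.155]
force: [0.8, 0.0, -0.9]
grip_width: 0.0566
grip_force: 0.0
```

Emit:
jog_arm --pt "0 0 0.01 0 0 0 0.2" --pt "0 0 0 0 0 0 0.2" --pt "0 0 0 0 0 0 -0.3" --pt "0 0 0 0 0 0 -1" --pt "0 0 0 0 0 0 -1"

```text
time_s: 8.45
ee_pos: [0.4479, 0.068, 0.0037]
eef_rot: [3.142, -0.001, 0.155]
force: [-0.1, 0.0, 0.7]
grip_width: 0.0356
grip_force: 0.0
```

Emit:
jog_arm --pt "0 0 0 0 0 0 -1" --pt "0 0 0 0 0 0 -1" --pt "0 0 -0.01 0 0 0 -1" --pt "0 0 -0.03 0 0 0 -1" --pt "0 0 0 0 0 0 -1"

```text
time_s: 8.95
ee_pos: [0.4494, 0.0682, 0.0466]
eef_rot: [3.141, -0.005, 0.155]
force: [0.7, -0.1, -1.7]
grip_width: 0.0283
grip_force: 39.9
```

Emit:
jog_arm --pt "0 0 -0.04 0 0 0 -1" --pt "0 0 -0.04 0 0 0 -1" --pt "0 0 -0.03 0 0 -0.1496 -1" --pt "0 0 0 0 0 -0.1496 -1" --pt "0 0 0 0 0 -0.1496 -1"

```text
time_s: 9.45
ee_pos: [0.4479, 0.068, 0.1541]
eef_rot: [3.141, -0.001, 0.61]
force: [-0.0, -0.5, -2.2]
grip_width: 0.0278
grip_force: 39.9
```

Emit:
jog_arm --pt "0 0 0 0 0 -0.1496 -1" --pt "0 0 0 0 0 -0.1496 -1" --pt "0 0 0 0 0 -0.1496 -1" --pt "0 0 0 0 0 -0.1496 -1" --pt "0 0 0 0 0 -0.1496 -1"

```text
time_s: 9.95
ee_pos: [0.4475, 0.068, 0.1531]
eef_rot: [-3.141, 0.0, 1.358]
force: [0.4, 0.0, -2.2]
grip_width: 0.0282
grip_force: 39.9
```

Emit:
jog_arm --pt "0 0 0 0 0 -0.1496 -1" --pt "0 0 0 0 0 -0.1496 -1" --pt "0 0 0 0 0 -0.1496 -1" --pt "0 0 0 0 0 -0.1496 -1" --pt "0 0 0 0 0 -0.1496 -1"

```text
time_s: 10.45
ee_pos: [0.4475, 0.068, 0.1531]
eef_rot: [-3.141, -0.0, 2.106]
force: [-0.1, -0.2, -1.1]
grip_width: 0.0279
grip_force: 39.9
```

Emit:
jog_arm --pt "0 0 0 0 0 -0.1496 -1" --pt "0 0 0 0 0 -0.1496 -1" --pt "0 0 0 0 0 -0.1496 -1" --pt "0 0 0 0 0 -0.1496 -1" --pt "0 0 0 0 0 -0.1496 -1"

```text
time_s: 10.95
ee_pos: [0.4475, 0.068, 0.1531]
eef_rot: [-3.141, -0.0, 2.854]
force: [-1.2, 0.1, -1.8]
grip_width: 0.0283
grip_force: 39.9
```

Emit:
jog_arm --pt "0 0 0 0 0 -0.1496 -1" --pt "0 0 0 0 0 -0.1496 -1" --pt "0 0 0 0 0 -0.1496 -1" --pt "0 0 0 0 0 0 -1" --pt "0 0 0 0 0 0 -1"

```text
time_s: 11.45
ee_pos: [0.4476, 0.068, 0.1533]
eef_rot: [-3.142, -0.0, -2.991]
force: [0.1, 0.1, -1.5]
grip_width: 0.028
grip_force: 39.9
```

Run:
```python
from h import *
o=ctrl.get_obs();print(o["ee_pos"].round(4),o["eef_rot"].round(4),o["grip_width"],o["qpos"].round(2))
M=model("wrist"); w=snap("wrist","w3.png"); s=snap("side","s3.png")
w=cv2.resize(w,(400,300)); s=cv2.resize(s[100:400,150:550],(800,600))
c=cv2.resize(s,(700,525)); c[:210,420:700]=cv2.resize(w,(280,210)); cv2.imwrite("pics/c3.png",c[:,:,::-1])
ex=np.array([.9878,.1554]);g=o["ee_pos"][:2]
print(proj("wrist",[[*(g+ex*d),.173] for d in(-.068,0,.152)],M).round(0).tolist())
print(proj("side",[[*(g+ex*d),z] for d,z in((-.068,.175),(0,.173),(.152,.165))]).round(0).tolist())
```

```text
[0.4476 0.068  0.1533] [-3.1416e+00 -3.0000e-04 -2.9910e+00] 0.02797365215892099 [ 0.07  0.14  1.85 -0.    1.16 -1.65]
[[326.0, 155.0], [326.0, 304.0], [327.0, 504.0]]
[[426.0, 254.0], [382.0, 248.0], [291.0, 236.0]]
```

View pics/c3.png

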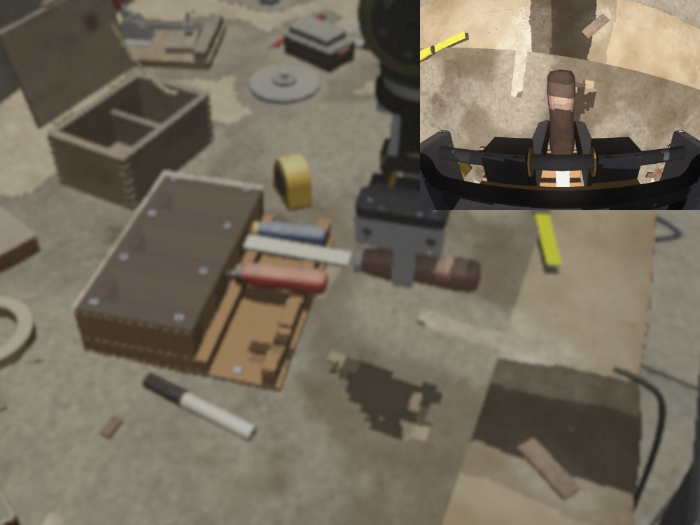

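The chisel is now turned, with its edge towards the rack. In the composite the edge is at (247,245), which is side-view pixel (291,240) against a predicted (291,236). The butt is at (480,275). The grip is on the slot line at rack y = 0.080. I'll lower it and feed in.

Emit:
jog_arm --pt "0 0 0.035 0 0 -0.005 -1" --pt "0 0 0.035 0 0 0 -1" --pt "0 0 0.027 0 0 0 -1" --pt "0 0 0.01 0 0 0 -1" --pt "0 0 0 0 0 0 -1"

```text
time_s: 12.05
ee_pos: [0.4473, 0.068, 0.0458]
eef_rot: [3.141, -0.002, -2.983]
force: [0.2, 0.2, -0.1]
grip_width: 0.0283
grip_force: 39.9
```

Emit:
jog_arm --pt "-0.02 0 0 0 0 0 -1" --pt "-0.02 0 0 0 0 0 -1" --pt "-0.01 0 0 0 0 0 -1" --pt "0 0 0 0 0 0 -1"

```text
time_s: 12.45
ee_pos: [0.4981, 0.0762, 0.0474]
eef_rot: [-3.141, 0.002, -2.982]
force: [-0.6, -0.1, -1.5]
grip_width: 0.028
grip_force: 39.9
```

Run:
```python
from h import *
o=ctrl.get_obs();print(o["ee_pos"].round(4),o["eef_rot"].round(4),o["force"].round(1))
t=snap("top","t4.png"); s=snap("side","s4.png")
c=np.vstack([cv2.resize(t[145:270,215:345],(520,500))[200:,:],cv2.resize(s[190:330,190:400],(520,290))]); cv2.imwrite("pics/c4.png",c[:,:,::-1])
```

```text
[0.4981 0.0762 0.0474] [-3.1415e+00  1.6000e-03 -2.9818e+00] [-0.6 -0.1 -1.5]
```

View pics/c4.png

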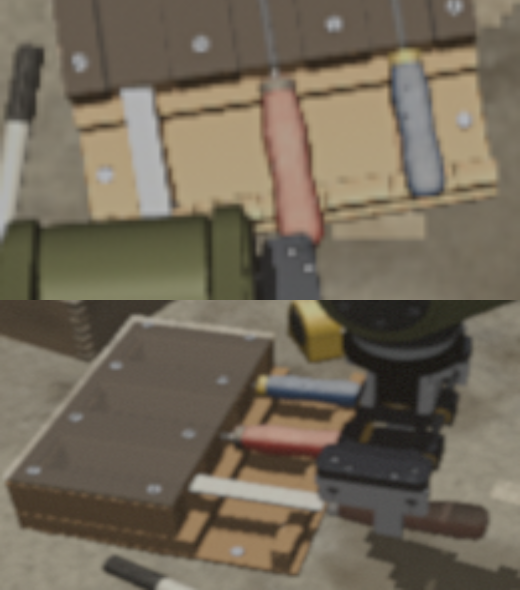

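In c4 the blade lines up with the left slot: its edge is at (138,88), just at the cover mouth and below the roof. I'll feed in further.

Emit:
jog_arm --pt "-0.015 0 0 0 0 0 -1" --pt "-0.02 0 0 0 0 0 -1" --pt "-0.02 0 0 0 0 0 -1" --pt "-0.02 0 0 0 0 0 -1" --pt "-0.015 0 0 0 0 0 -1"

```text
time_s: 13.05
ee_pos: [0.5862, 0.0904, 0.0467]
eef_rot: [-3.142, -0.0, -2.982]
force: [-1.1, 0.1, -0.7]
grip_width: 0.0281
grip_force: 39.9
```

Emit:
jog_arm --pt "0 0 0.006 0 0 0 -1" --pt "0 0 0.004 0 0 0 -1" --pt "-0.005 0 0 0 0 0 -1" --pt "-0.003 0 0 0 0 0 -1" --pt "0 0 0 0 0 0 -1"

```text
time_s: 13.55
ee_pos: [0.594, 0.0917, 0.0367]
eef_rot: [-3.142, 0.0, -2.981]
force: [0.5, -0.3, -1.9]
grip_width: 0.0282
grip_force: 39.9
```

Emit:
jog_arm --pt "-0.002 0 0.001 0 0 0 -1" --pt "-0.002 0 0.001 0 0 0 -1" --pt "-0.002 0 0 0 0 0 -1" --pt "0 0 0 0 0 0 -1"

```text
time_s: 13.95
ee_pos: [0.6, 0.0926, 0.0344]
eef_rot: [3.142, 0.0, -2.981]
force: [0.8, 0.7, -2.0]
grip_width: 0.0277
grip_force: 39.9
```

Emit:
jog_arm --pt "-0.002 0 0 0 0 0 -1" --pt "-0.001 0 0 0 0 0 -1" --pt "0 0 0 0 0 0 -1"

```text
time_s: 14.25
ee_pos: [0.6028, 0.0931, 0.0344]
eef_rot: [-3.142, 0.0, -2.981]
force: [0.1, -0.3, -1.1]
grip_width: 0.0283
grip_force: 39.9
```

Emit:
jog_arm --pt "-0.001 0 0 0 0 0 -1" --pt "-0.001 0 0 0 0 0 -1" --pt "0 0 0 0 0 0 -1"

```text
time_s: 14.55
ee_pos: [0.6048, 0.0934, 0.0345]
eef_rot: [-3.142, 0.0, -2.981]
force: [-0.5, 1.2, -1.9]
grip_width: 0.0283
grip_force: 39.9
```

Run:
```python
from h import *
o=ctrl.get_obs();print(o["ee_pos"].round(4),o["force"].round(1))
snap("top","t5.png"); t=cv2.imread("pics/t5.png")
cv2.imwrite("pics/t5c.png",cv2.resize(t[145:270,215:345],None,fx=4.6,fy=4.6,interpolation=cv2.INTER_CUBIC))
ex=np.array([.9878,.1554]);ey=np.array([-.1554,.9878]);m=np.array([.655,.0196])
for x in(.10,.115): print(x,((proj("top",[[*(m+ex*x+ey*.08),.036]])-[215,145])*4.6).round(0))
```

```text
[0.6048 0.0934 0.0345] [-0.5  1.2 -1.9]
0.1 [[142. 164.]]
0.115 [[138. 138.]]
```

View pics/t5c.png

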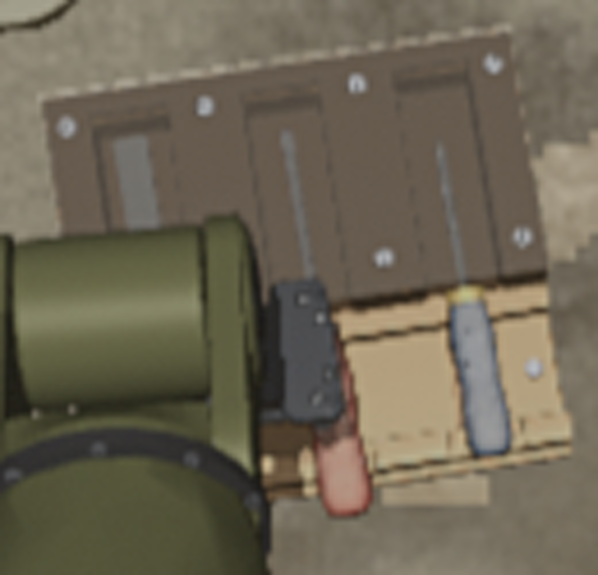

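The blade edge is at crop (130,136). The prediction for rack x = 0.115 was (138,138), so it is at the cork and in line. I'll release and rise.

Emit:
jog_arm --pt "0 0 0.0005 0 0 0 -1" --pt "0 0 0 0 0 0 -0.3" --pt "0 0 0 0 0 0 0.05" --pt "0 0 0 0 0 0 0.05" --pt "0 0 0 0 0 0 0.05"

```text
time_s: 15.1
ee_pos: [0.6048, 0.0934, 0.0341]
eef_rot: [-3.142, 0.0, -2.981]
force: [0.3, 0.7, -0.6]
grip_width: 0.0489
grip_force: 0.0
```

Emit:
jog_arm --pt "0 0 -0.02 0 0 0 0.05" --pt "0 0 -0.04 0 0 0 0.05" --pt "0 0 -0.05 0 0 0 0.05" --pt "0 0 -0.04 0 0 0 0.05" --pt "0 0 0 0 0 0 0.05"

```text
time_s: 15.6
ee_pos: [0.6067, 0.0936, 0.1903]
eef_rot: [-3.141, 0.01, -2.981]
force: [0.7, -0.0, 0.3]
grip_width: 0.0493
grip_force: 0.0
```

Emit:
jog_arm --pt "0.05 0 0 0 0 0 0.05" --pt "0.05 0 0 0 0 0 0.05" --pt "0.05 0 0 0 0 0 0.05" --pt "0.05 0 0 0 0 0 0.05" --pt "0 0 0 0 0 0 0.05"

```text
time_s: 16.1
ee_pos: [0.4025, 0.061, 0.1831]
eef_rot: [3.141, -0.002, -2.981]
force: [0.8, -0.2, 0.5]
grip_width: 0.0494
grip_force: 0.0
```

Run:
```python
from h import *
o=ctrl.get_obs();print(o["ee_pos"].round(4),o["time_s"])
t=snap("top","t6.png"); s=snap("side","s6.png")
c=np.hstack([cv2.resize(t[145:270,215:345],(400,385)),cv2.resize(s[180:330,190:346],(400,385))]); cv2.imwrite("pics/c6.png",c[:,:,::-1])
ex=np.array([.9878,.1554]);ey=np.array([-.1554,.9878]);m=np.array([.655,.0196])
P=[[*(m+ex*x+ey*.08),z] for x,z in((.115,.035),(-.105,.047))]
print((proj("top",P)-[215,145])*3.08, (proj("side",P)-[190,180])*2.565+[400,0])
```

```text
[0.4025 0.061  0.1831] 16.1
[[ 92.45110391  92.4095714 ]
 [129.16079246 360.52000151]] [[465.36483369 242.67696085]
 [749.07835942 285.18716524]]
```

View pics/c6.png

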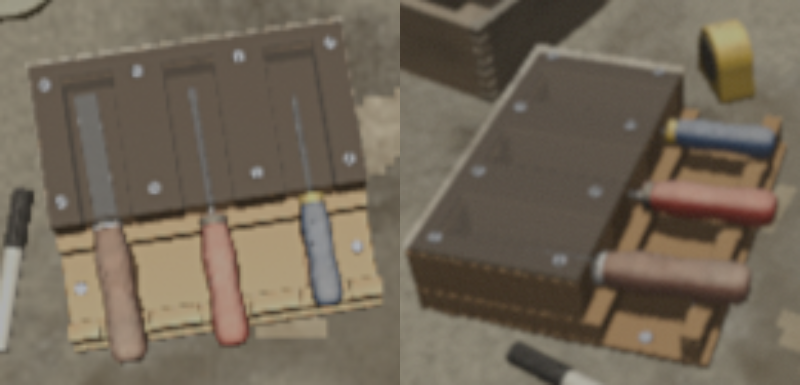

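The final view shows the chisel home and in line, with its edge at (87,95) and butt at (128,360). The handle lies in the front rest, the screwdrivers are unmoved and the arm is clear. Now I'll hand it in.

```bash
python3 -c "
from station import ctrl; print(ctrl.hand_in())"
```

```text
the job is handed in; nothing more can be done
None
```

I handed the job in at about 16 s of the 56 s allowed: in the last camera view the chisel lies edge first in its own (left) slot, its edge about 2 mm from the cork and its handle in the front rest, with both screwdrivers unmoved; no verdict came back.

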